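# Reset the tripped breaker of the bench power box

## Robot

A 6-joint arm with a two-finger parallel gripper is mounted at the origin on a cart in front of the work surface, level with it; the furniture and walls round the work are solid. World frame = base frame: x ahead of the robot, y to its left, z up, the work surface at z = 0. Lengths are in m, angles in rad, forces in N, time in s.
With the tool pointing down it reaches from about 0.425 to 0.925 m from the base axis. Payload 12.5 kg.
Tool frame: the origin (TCP) lies midway between the tips of the shut fingers; the grasp point (between the pads) lies 19 mm behind it; z points along the fingers, y is the line along which they close (so a half turn about z gives the same grasp; the last joint's range is limited). The gripper opens to 85 mm and grips with 20 to 120 N. Pads are 22 mm wide; open, the fingers measure 114 mm over their backs; the gripper's body (76 mm by 85 mm) begins 54 mm behind the grasp point. The pads swing forward as they close: fully open they stand 13 mm farther back than shut.
Start: joints at [1.01, 0.491, 1.559, -0, 1.092, -0.106], TCP at [0.275, 0.561, 0.231] pointing down, gripper open.
Joint ranges: [-3.1, 3.1], [-0.84, 2.19], [0.05, 2.79], [-1.13, 4.28], [0.06, 2.93], [-2.69, 2.69]. Speed limits (rad/s): [2.22, 2.22, 2.79, 3.14, 3.14, 3.14].

## Interface

Orientations are given as [roll, pitch, yaw] about the fixed x, y, z axes, in that order (R = Rz(yaw) Ry(pitch) Rx(roll)).
In Python, from bench import bot gives the robot as it stands.
- The arm moves only by the shell command python3 -m crank 'ROWS' [FORCE]. ROWS is JSON, a list of rows, each an object of numbers: "tx", "ty", "tz": the shift along the tool's x, y, z in m; "wx", "wy", "wz": the turn, a rotation vector about the tool's x, y, z in degrees; "hand": the opening, from 0 (shut) to 1 (fully open). A call has 1 to 12 rows; each row is the pose to reach, as a shift and turn from the pose commanded when the call began, along the tool's axes at that moment; what a row does not reach only later rows make up. A row lasts 1/10 s, in which the tool goes at most 50 mm and 8.59 degrees, less where a joint would pass 70% of its speed; a pose out of reach is approached as far as the arm can. A call with a gripper value outside its range is refused whole. The fingers move at their own pace and stop on an object; FORCE is the grip in N (left out, the last holds). Time passes only in rows, so rows that repeat a pose let the fingers close. It gives the time, the measured TCP pose, the force and the opening at its end, in the units of the state.
- bot.get_obs(): the state, without advancing time (a new reading comes with each control period).
- bot.camera(name): name is "scene" or "top" or "wrist"; returns a dict with "pixels" (400x640x3 uint8, red, green, blue), "fx", "fy", "cx", "cy" (pixels), "world_to_cam" (4x4, takes a point from world to camera coordinates). Camera axes: x right, y up, looking along -z (the intrinsics and any distortion apply to the point x, -y, -z); pixel columns grow to the right and rows downward; lengths in m; the calibration is good to about 2 mm. A picture is of the moment at which its call begins. There is no depth.
- bot.close_job(): hands the job in, once; it reports no verdict.
The state is a dict: "time": time; "qpos": joint angles; "qd": joint speeds; "effort": joint torques, N m; "ee_pos": TCP position; "tcp_rot": TCP orientation; "ft_force": force on the tool from outside, world axes, zero at the start; "torque": the same for the moment, N m; "grip_width": finger opening in m.
Only numpy, scipy, OpenCV 4.12 (cv2) and the standard library are available. Lean on these libraries where they do the work, as an engineer would, in place of code of your own. Each camera call takes 0.05 s, during which the arm holds its last target. There are 200 camera calls.

## Task

One of the two circuits of the bench power box has tripped: its red breaker button stands up in its well and its flag shows yellow, not green. Using only the fingertips, switch that circuit off at its own rocker, reach into the well and press the sunken button down until it latches, then switch the same rocker on again. Leave the other circuit switched on, and do not pick up or shift any of the loose things lying around.

Things in the scene. Friction and masses are not known exactly. Their poses are not given: they have to be found in the camera images.
- power_box: grey bench power box screwed to the bench, 208 mm long (x) x 152 mm wide (y), panel 54 mm above the bench, black rubber corners. Origin: centre of its underside; +x is its back, where two black plugs stand up to z = 78 mm (from 59 mm behind the origin onward) and their leads go down into the bench; -x is its front, toward the robot. It carries two equal white circuit panels side by side; which of them is the tripped one varies
- tripped_circuit: the tripped circuit: white panel 150 mm long (x) x 71 mm wide (y), top 54 mm above the origin, which lies on the bench under the panel's centre; axes parallel to the box's. From front to back on its centre line: the rocker (43 mm in front of the origin), the small flag window (at the origin; yellow = tripped, green = latched; its bezel stands 3 mm above the panel), the well with the breaker button (40 mm behind the origin)
- tripped_well (a point): centre of the mouth of the tripped circuit's well, level with the panel (a black rim round it stands 2 mm higher). The well is a straight rectangular shaft 34 mm along x, 46 mm along y and 32 mm deep. The red round button, 17 mm across, stands on its floor on this centre: its top is 16 mm below this point while tripped and 24 mm below it when latched. Axes as the box's
- tripped_button (a joint): breaker button of the tripped circuit, metres downward: 0 = tripped (up), 0.008 = latched (fully down). It resists with about 4 N at first, snaps past 0.0045 and then stays down by itself
- tripped_rocker_pivot (a point): middle of the tripped circuit's black rocker, at the bottom of its shallow V, 57 mm above the bench. The rocker is 40 mm long (x) and 26 mm wide (y) and tips about y; its lowered wing lies level with this point, its raised wing slopes up away from this point to 8 mm higher at the tip, 19 mm away. Best pressed 14 mm from this point on the raised wing, down to the level of this point. Axes as the box's
- tripped_rocker (a joint): rocker of the tripped circuit, rad: 0 = on (back end +x down, front end -x raised), 0.4 = off (front end down, back end raised). It resists with about 4 N at the wing's end, snaps over at 0.2 and stays
- live_circuit: the other circuit, same panel, in order: flag green, button already down; origin and layout as tripped_circuit
- live_rocker (a joint): rocker of the other circuit, rad: 0 = on, 0.4 = off; it is on and stays on
- blade_carton: loose brown cardboard box of blades with a red and white label, 74 x 55 x 18 mm; origin at the centre of its underside
- die_black: loose black die block with two screws, 32 x 40 x 20 mm; origin at the centre of its underside
- die_steel: loose pale steel die block, 29 x 33 x 16 mm; origin at the centre of its underside
- clip_yellow: loose yellow binder clip, 23 x 20 x 9 mm; origin at the centre of its underside
- gear_wheel: loose black gear wheel with a white hub, 45 mm across, 18 mm high; origin at the centre of its underside
- marker_red: loose red and white marker pen, 36 x 130 x 12 mm as it lies; origin at the centre of its underside
- tape_amber: loose roll of yellow tape, 72 mm across, 19 mm high; origin at the centre of its underside

How it is judged:
By the outcome, as a careful person would: the job done as asked, in the order asked, and still so for the second after the job is handed in, with the robot touching nothing.
It also fails if it takes over 42 s, if anything falls off the work surface, if the arm or the gripper's body presses on something with over 40 N, if the wrist force passes 120 N, or if a joint passes its speed limit or range.

## Working session

There is one attempt and no reset: what is moved stays moved. The work goes in short steps, Python scripts to look and compute and a shell command to move; the robot and the scene stay as the last step left them, time stands still between calls to the robot, and variables do not carry over. Pictures are saved under pics/ and viewed, on a budget of 10 in all, crops included, one or two more only if the job needs it, and the job is handed in when it is done.

```bash
ls; mkdir -p pics; python3 - <<'E'
from bench import bot
import cv2,numpy as np
o=bot.get_obs(); print({k:np.round(v,3).tolist() for k,v in o.items()})
for n in("top","scene"):
    c=bot.camera(n); cv2.imwrite(f"pics/{n}0.png",c["pixels"][:,:,::-1]); print(n,{k:np.round(v,3).tolist() for k,v in c.items() if k!="pixels"})
E
```

```text
pics
{'time': 0.0, 'qpos': [1.01, 0.492, 1.559, 0.0, 1.092, -0.106], 'qd': [0.0, -0.001, -0.001, -0.001, 0.0, 0.0], 'effort': [-0.001, -61.847, -26.159, -0.0, 0.004, -0.0], 'ee_pos': [0.274, 0.561, 0.231], 'tcp_rot': [-3.14, -0.0, 2.687], 'ft_force': [0.389, 0.787, -0.388], 'torque': [-0.03, 0.022, 0.008], 'grip_width': 0.086}
top {'fx': 520.643, 'fy': 520.643, 'cx': 318.349, 'cy': 202.934, 'world_to_cam': [[-0.045, -0.999, 0.002, -0.237], [0.978, -0.044, 0.203, -0.533], [-0.203, 0.011, 0.979, -1.161], [0.0, 0.0, 0.0, 1.0]]}
scene {'fx': 490.225, 'fy': 490.225, 'cx': 325.174, 'cy': 199.577, 'world_to_cam': [[0.711, -0.703, 0.004, -0.543], [0.456, 0.465, 0.758, -0.152], [-0.535, -0.538, 0.652, -0.913], [0.0, 0.0, 0.0, 1.0]]}
```

View pics/top0.png

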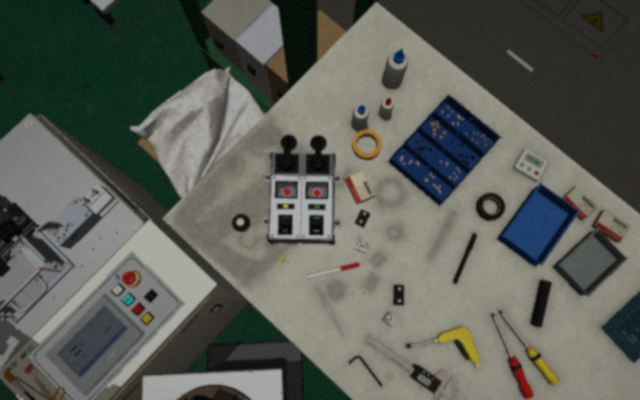

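View pics/scene0.png

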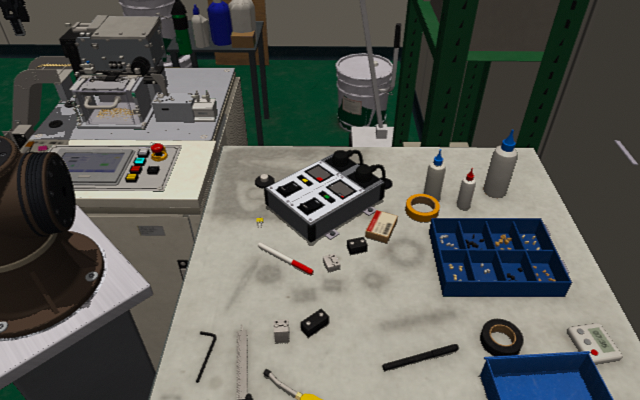

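The top view shows the box at about (302,205), with the left (+y) circuit's flag yellow at (288,206) and the right one's green at (318,206). So the left circuit is tripped. I'll take enlarged crops to fit the pose.

```bash
python3 - <<'E'
import cv2,numpy as np
a=cv2.imread("pics/top0.png")[130:255,215:375]; b=cv2.imread("pics/scene0.png")[140:250,240:400]
a=cv2.resize(a,None,fx=4.9,fy=4.75,interpolation=2)
cv2.imwrite("pics/c1.png",cv2.resize(cv2.imread("pics/top0.png")[130:250,220:380],None,fx=5,fy=5,interpolation=2))
from bench import bot
c=bot.camera("wrist"); cv2.imwrite("pics/w0.png",c["pixels"][:,:,::-1])
W=c["world_to_cam"]; print(-W[:3,:3].T@W[:3,3],W[:3,:3],c["fx"],c["cx"],c["cy"])
W=bot.camera("top")["world_to_cam"];print(-W[:3,:3].T@W[:3,3])
E
```

```text
[0.21215665 0.59212139 0.37343848] [[ 4.38941058e-01  8.98515668e-01 -5.84891489e-04]
 [-8.64536546e-01  4.22164145e-01 -2.72679290e-01]
 [-2.44759694e-01  1.20195796e-01  9.62104809e-01]] 330.25220894530963 320.4772986854749 200.47453207160402
[ 0.27471612 -0.24730513  1.24607243]
```

View pics/c1.png

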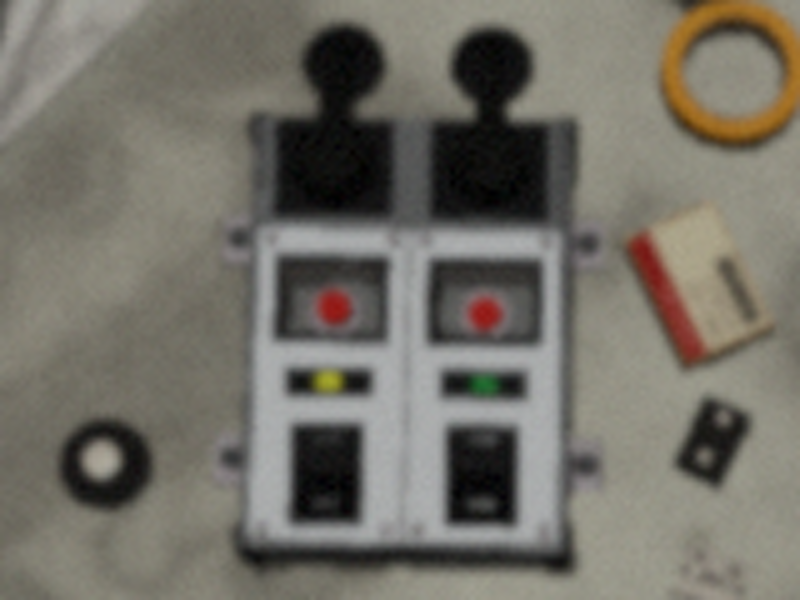

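The crop shows the tripped (left) rocker at (326,473), its flag at (329,382) and its well at (331,300). The live ones are at (482,475), (484,384) and (486,302). I'll fit the pose from these.

```bash
cat > h.py <<'E'
from bench import bot
import cv2,numpy as np
def bp(c,uv,z):
    W=c["world_to_cam"];R=W[:3,:3];p=-R.T@W[:3,3]
    d=R.T@np.array([(uv[0]-c["cx"])/c["fx"],-(uv[1]-c["cy"])/c["fy"],-1.])
    return p+d*(z-p[2])/d[2]
def pj(c,X):
    W=c["world_to_cam"];q=W[:3,:3]@np.array(X)+W[:3,3]
    return c["cx"]+c["fx"]*q[0]/-q[2], c["cy"]+c["fy"]*q[1]/q[2]
def fit(P,L):  # 2D rigid fit: world P <- local L ; returns origin, yaw, residual
    P=np.array(P)[:,:2];L=np.array(L);a=P-P.mean(0);b=L-L.mean(0)
    y=np.arctan2((b[:,0]*a[:,1]-b[:,1]*a[:,0]).sum(),(b*a).sum())
    R=np.array([[np.cos(y),-np.sin(y)],[np.sin(y),np.cos(y)]])
    o=P.mean(0)-R@L.mean(0);return o,y,P-(L@R.T+o)
E
python3 - <<'E'
from h import *
c=bot.camera("top")
uv=[(326,473),(329,382),(331,300),(482,475),(484,384),(486,302)]
P=[bp(c,(220+(u+.5)/5-.5,130+(v+.5)/5-.5),z) for (u,v),z in zip(uv,[.060,.057,.056]*2)]
print(np.round(P,4))
d=.0365
o,y,r=fit(P[:3]+P[3:],[(-.043,d),(0,d),(.04,d),(-.043,-d),(0,-d),(.04,-d)])
print(o,np.degrees(y),np.round(r,4))
s=bot.get_obs();print(s["time"],s["tcp_rot"])
E
```

```text
[[ 0.4742 -0.1815  0.06  ]
 [ 0.5175 -0.1841  0.057 ]
 [ 0.5569 -0.1863  0.056 ]
 [ 0.47   -0.2533  0.06  ]
 [ 0.5133 -0.2562  0.057 ]
 [ 0.5527 -0.2589  0.056 ]]
[ 0.51512    -0.22011209] -3.4445579687340926 [[-0.0002 -0.0004]
 [ 0.0002 -0.0004]
 [-0.0003 -0.0002]
 [-0.      0.0006]
 [ 0.0004  0.0003]
 [-0.0001  0.    ]]
0.25 [-3.14115608e+00 -2.26115217e-05  2.68674102e+00]
```

```bash
cat >> h.py <<'E'
from scipy.spatial.transform import Rotation as Ro
YAW=np.radians(176.56)
def rel(*ps,yaw=YAW):
    s=bot.get_obs();R=Ro.from_euler("xyz",s["tcp_rot"])
    print("t",round(s["time"],2),"pos",np.round(s["ee_pos"],4),"rot",np.round(s["tcp_rot"],3),"F",np.round(s["ft_force"],1),"w",round(s["grip_width"],4),"q",np.round(s["qpos"],2))
    w=np.degrees((R.inv()*Ro.from_euler("xyz",[np.pi,0,yaw])).as_rotvec())
    for p in ps: print(p,"->",np.round(R.inv().apply(np.array(p)-s["ee_pos"]),4),"w",np.round(w,2))
E
python3 -c "
from h import *
rel((.42,.36,.24),(.50,.15,.23),(.50,-.183,.18))"
```

```text
t 0.25 pos [0.2745 0.5614 0.231 ] rot [-3.141 -0.     2.687] F [ 0.3  0.9 -0.8] w 0.0854 q [ 1.01  0.49  1.56 -0.    1.09 -0.11]
(0.42, 0.36, 0.24) -> [-0.2192 -0.117  -0.0089] w [-2.000e-02 -1.000e-02 -2.262e+01]
(0.5, 0.15, 0.23) -> [-0.3833 -0.2705  0.0012] w [-2.000e-02 -1.000e-02 -2.262e+01]
(0.5, -0.183, 0.18) -> [-0.5296 -0.5696  0.0513] w [-2.000e-02 -1.000e-02 -2.262e+01]
```

```bash
python3 -m crank '[{"tx":-0.04,"ty":-0.02,"tz":-0.005,"hand":0},{"tx":-0.084,"ty":-0.043,"tz":-0.01,"hand":0},{"tx":-0.127,"ty":-0.067,"tz":-0.01,"wz":-4,"hand":0},{"tx":-0.171,"ty":-0.09,"tz":-0.01,"wz":-8,"hand":0},{"tx":-0.215,"ty":-0.115,"tz":-0.01,"wz":-12,"hand":0},{"tx":-0.25,"ty":-0.148,"tz":-0.01,"wz":-16,"hand":0},{"tx":-0.285,"ty":-0.18,"tz":-0.01,"wz":-20,"hand":0},{"tx":-0.318,"ty":-0.21,"tz":-0.005,"wz":-22.6,"hand":0},{"tx":-0.35,"ty":-0.24,"tz":0,"wz":-22.6,"hand":0},{"tx":-0.383,"ty":-0.27,"tz":0,"wz":-22.6,"hand":0},{"tx":-0.383,"ty":-0.27,"tz":0,"wz":-22.6,"hand":0}]'
python3 -c "
from h import *
rel((.50,-.183,.18),(.50,-.183,.15))"
```

```text
t 0.25 pos [0.2745 0.5614 0.231 ] rot [-3.141 -0.     2.687] F [ 0.3  0.9 -0.8] w 0.0854 q [ 1.01  0.49  1.56 -0.    1.09 -0.11]
(0.5, -0.183, 0.18) -> [-0.5296 -0.5696  0.0513] w [-2.000e-02 -1.000e-02 -2.262e+01]
(0.5, -0.183, 0.15) -> [-0.5296 -0.5696  0.0813] w [-2.000e-02 -1.000e-02 -2.262e+01]invalid input
```

```bash
python3 -m crank '[{"tz":-0.005,"hand":0.0}]'; echo; python3 -m crank '[{"tz":-0.005,"hand":0.02}]' 20;  python3 -c "
from h import *
rel()"
```

```text
t 0.25 pos [0.2745 0.5614 0.231 ] rot [-3.141 -0.     2.687] F [ 0.3  0.9 -0.8] w 0.0854 q [ 1.01  0.49  1.56 -0.    1.09 -0.11]invalid input
invalid input
```

```bash
python3 -m crank '[{"tx":0,"ty":0,"tz":-0.005,"wx":0,"wy":0,"wz":0,"hand":0}]'; echo; python3 -c "
from h import *
rel()"
```

```text
time: 0.35
ee_pos: [0.2744, 0.5612, 0.2358]
tcp_rot: [-3.14, -0.0, 2.687]
ft_force: [0.1, -0.2, 0.3]
grip_width: 0.0731

t 0.35 pos [0.2744 0.5612 0.2358] rot [-3.14  -0.     2.687] F [ 0.1 -0.2  0.3] w 0.0731 q [ 1.01  0.49  1.55 -0.    1.1  -0.11]
```

All seven keys are needed in every row.

```bash
python3 -m crank '[{"tx":-0.04,"ty":-0.02,"tz":0,"wx":0,"wy":0,"wz":0,"hand":0},{"tx":-0.084,"ty":-0.043,"tz":0,"wx":0,"wy":0,"wz":0,"hand":0},{"tx":-0.127,"ty":-0.067,"tz":0,"wx":0,"wy":0,"wz":-4,"hand":0},{"tx":-0.171,"ty":-0.09,"tz":0,"wx":0,"wy":0,"wz":-8,"hand":0},{"tx":-0.215,"ty":-0.115,"tz":0,"wx":0,"wy":0,"wz":-12,"hand":0},{"tx":-0.25,"ty":-0.148,"tz":0,"wx":0,"wy":0,"wz":-16,"hand":0},{"tx":-0.285,"ty":-0.18,"tz":0,"wx":0,"wy":0,"wz":-20,"hand":0},{"tx":-0.318,"ty":-0.21,"tz":0,"wx":0,"wy":0,"wz":-22.6,"hand":0},{"tx":-0.35,"ty":-0.24,"tz":0,"wx":0,"wy":0,"wz":-22.6,"hand":0},{"tx":-0.383,"ty":-0.27,"tz":0,"wx":0,"wy":0,"wz":-22.6,"hand":0},{"tx":-0.383,"ty":-0.27,"tz":0,"wx":0,"wy":0,"wz":-22.6,"hand":0}]'
python3 -c "
from h import *
rel((.50,-.183,.18),(.50,-.183,.15))"
```

```text
time: 1.45
ee_pos: [0.5017, 0.1468, 0.2367]
tcp_rot: [-3.141, 0.001, 3.077]
ft_force: [0.2, 0.4, 0.2]
grip_width: 0.0002
t 1.45 pos [0.5017 0.1468 0.2367] rot [-3.141e+00  1.000e-03  3.077e+00] F [0.2 0.4 0.2] w 0.0002 q [ 0.16  0.34  1.8  -0.    1.   -1.35]
(0.5, -0.183, 0.18) -> [-0.0196 -0.3292  0.0569] w [-0.02  0.06 -0.27]
(0.5, -0.183, 0.15) -> [-0.0196 -0.3292  0.0869] w [-0.02  0.06 -0.27]
```

```bash
python3 -m crank '[{"tx":-0.002,"ty":-0.04,"tz":0.005,"wx":0,"wy":0,"wz":0,"hand":0},{"tx":-0.005,"ty":-0.08,"tz":0.015,"wx":0,"wy":0,"wz":0,"hand":0},{"tx":-0.007,"ty":-0.12,"tz":0.025,"wx":0,"wy":0,"wz":0,"hand":0},{"tx":-0.01,"ty":-0.165,"tz":0.035,"wx":0,"wy":0,"wz":0,"hand":0},{"tx":-0.012,"ty":-0.21,"tz":0.045,"wx":0,"wy":0,"wz":0,"hand":0},{"tx":-0.015,"ty":-0.25,"tz":0.055,"wx":0,"wy":0,"wz":-0.2,"hand":0},{"tx":-0.018,"ty":-0.29,"tz":0.065,"wx":0,"wy":0,"wz":-0.2,"hand":0},{"tx":-0.02,"ty":-0.329,"tz":0.07,"wx":0,"wy":0,"wz":-0.2,"hand":0},{"tx":-0.02,"ty":-0.329,"tz":0.07,"wx":0,"wy":0,"wz":-0.2,"hand":0},{"tx":-0.02,"ty":-0.329,"tz":0.07,"wx":0,"wy":0,"wz":-0.2,"hand":0}]'
python3 - <<'E'
from h import *
c=bot.camera("wrist");im=c["pixels"][:,:,::-1].copy()
cv2.imwrite("pics/w1.png",im)
y=np.radians(-3.44);cs,sn=np.cos(y),np.sin(y)
loc=lambda x,yy:(.5151+cs*x-sn*yy,-.2201+sn*x+cs*yy)
for n,(x,yy,z) in dict(rock=(-.043,.0365,.057),flag=(0,.0365,.057),well=(.04,.0365,.056),lrock=(-.043,-.0365,.057)).items():
    p=loc(x,yy);u,v=pj(c,(*p,z));print(n,np.round(p,4),round(u),round(v))
    cv2.drawMarker(im,(round(u),round(v)),(255,0,255),0,8,1)
cv2.imwrite("pics/w1m.png",im);np.save("w1.npy",c,allow_pickle=True)
E
```

```text
time: 2.45
ee_pos: [0.5001, -0.179, 0.1663]
tcp_rot: [3.141, -0.0, 3.083]
ft_force: [-0.6, 0.5, -0.1]
grip_width: 0.0001
rock [ 0.4744 -0.1811] 315 166
flag [ 0.5173 -0.1837] 315 219
well [ 0.5572 -0.1861] 316 264
lrock [ 0.47  -0.254] 220 166
```

View pics/w1m.png

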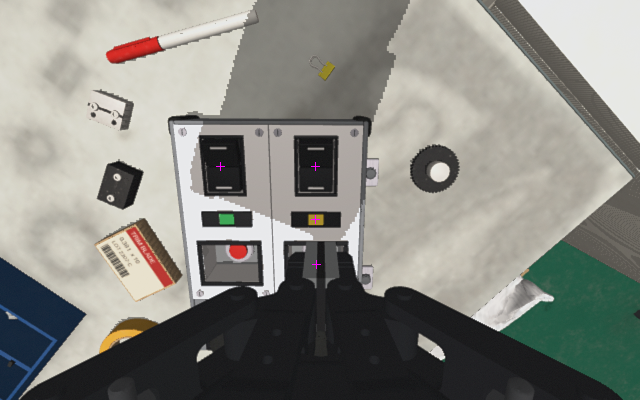

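The wrist picture agrees with the model to about 1–2 px: tripped rocker at (316,166), yellow flag at (315,219), well at (316,255). The live flag is green at (226,219). Next I press the front wing.

```bash
python3 -c "
from h import *
rel((.4602,-.1802,.09),(.4602,-.1802,.057))"
```

```text
t 2.5 pos [ 0.5001 -0.1783  0.1664] rot [ 3.141 -0.     3.085] F [-0.2 -0.   0.3] w -0.0001 q [-0.47  0.44  1.86  0.    0.84 -1.98]
(0.4602, -0.1802, 0.09) -> [ 0.0397 -0.0042  0.0764] w [ 0.02 -0.    0.17]
(0.4602, -0.1802, 0.057) -> [ 0.0397 -0.0042  0.1094] w [ 0.02 -0.    0.17]
```

```bash
python3 -m crank '[{"tx":0.02,"ty":-0.002,"tz":0.02,"wx":0,"wy":0,"wz":0,"hand":0},{"tx":0.04,"ty":-0.004,"tz":0.05,"wx":0,"wy":0,"wz":0,"hand":0},{"tx":0.04,"ty":-0.004,"tz":0.08,"wx":0,"wy":0,"wz":0,"hand":0},{"tx":0.04,"ty":-0.004,"tz":0.09,"wx":0,"wy":0,"wz":0,"hand":0},{"tx":0.04,"ty":-0.004,"tz":0.096,"wx":0,"wy":0,"wz":0,"hand":0},{"tx":0.04,"ty":-0.004,"tz":0.101,"wx":0,"wy":0,"wz":0,"hand":0},{"tx":0.04,"ty":-0.004,"tz":0.105,"wx":0,"wy":0,"wz":0,"hand":0}]'
python3 -m crank '[{"tx":0,"ty":0,"tz":0.002,"wx":0,"wy":0,"wz":0,"hand":0},{"tx":0,"ty":0,"tz":0.004,"wx":0,"wy":0,"wz":0,"hand":0},{"tx":0,"ty":0,"tz":0.004,"wx":0,"wy":0,"wz":0,"hand":0}]'
```

```text
time: 3.2
ee_pos: [0.4603, -0.1804, 0.0618]
tcp_rot: [-3.141, 0.001, 3.085]
ft_force: [-2.1, 0.4, 2.3]
grip_width: 0.0001
time: 3.5
ee_pos: [0.4601, -0.1807, 0.0574]
tcp_rot: [-3.142, 0.0, 3.085]
ft_force: [-1.0, 0.8, 0.1]
grip_width: -0.0001
```

```bash
python3 -m crank '[{"tx":0,"ty":0,"tz":-0.02,"wx":0,"wy":0,"wz":0,"hand":0},{"tx":-0.02,"ty":0,"tz":-0.05,"wx":0,"wy":0,"wz":0,"hand":0},{"tx":-0.06,"ty":0,"tz":-0.07,"wx":0,"wy":0,"wz":0,"hand":0},{"tx":-0.097,"ty":0,"tz":-0.07,"wx":0,"wy":0,"wz":0,"hand":0},{"tx":-0.097,"ty":0,"tz":-0.07,"wx":0,"wy":0,"wz":0,"hand":0},{"tx":-0.097,"ty":0,"tz":-0.07,"wx":0,"wy":0,"wz":0,"hand":0}]'
python3 - <<'E'
from h import *
c=bot.camera("wrist");t=bot.camera("top")
a=c["pixels"][:,100:540,::-1]
b=cv2.resize(t["pixels"][150:250,250:350,::-1],(400,400),interpolation=2)
cv2.imwrite("pics/w2.png",np.hstack([a,b])[:,:800])
for n,z,q in(("wellrim",.056,(.5570,-.1856)),("rock",.057,(.4743,-.1808))):print(n,np.round(pj(c,(*q,z)))-[100,0])
rel((.557,-.1856,.08),(.557,-.1856,.03))
E
```

```text
time: 4.1
ee_pos: [0.5568, -0.1859, 0.127]
tcp_rot: [3.141, -0.0, 3.085]
ft_force: [-0.2, 1.2, 0.1]
grip_width: -0.0003
wellrim [220. 213.]
rock [221.  84.]
t 4.2 pos [ 0.5559 -0.1859  0.127 ] rot [ 3.141e+00 -1.000e-03  3.085e+00] F [-0.4  0.9 -0.2] w 0.0003 q [-0.44  0.56  1.76  0.    0.82 -1.95]
(0.557, -0.1856, 0.08) -> [-0.0012  0.0004  0.047 ] w [ 0.03 -0.07  0.18]
(0.557, -0.1856, 0.03) -> [-0.0012  0.0003  0.097 ] w [ 0.03 -0.07  0.18]
```

View pics/w2.png

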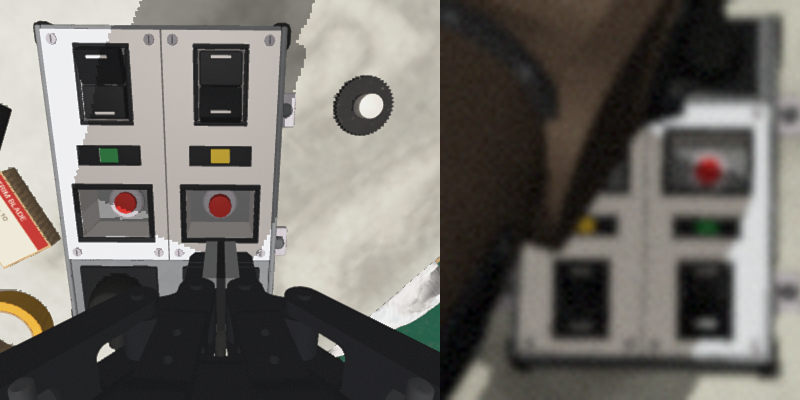

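The wrist view shows the tripped well's rim centred at (220,213), exactly as predicted. The rocker at (221,84) now looks different from the live one, consistent with off. Descending into the well.

```bash
python3 -m crank '[{"tx":-0.0005,"ty":0,"tz":0.02,"wx":0,"wy":0,"wz":0,"hand":0},{"tx":-0.0005,"ty":0,"tz":0.045,"wx":0,"wy":0,"wz":0,"hand":0},{"tx":-0.0005,"ty":0,"tz":0.06,"wx":0,"wy":0,"wz":0,"hand":0},{"tx":-0.0005,"ty":0,"tz":0.073,"wx":0,"wy":0,"wz":0,"hand":0},{"tx":-0.0005,"ty":0,"tz":0.083,"wx":0,"wy":0,"wz":0,"hand":0},{"tx":-0.0005,"ty":0,"tz":0.083,"wx":0,"wy":0,"wz":0,"hand":0}]'
python3 -m crank '[{"tx":0,"ty":0,"tz":0.004,"wx":0,"wy":0,"wz":0,"hand":0},{"tx":0,"ty":0,"tz":0.008,"wx":0,"wy":0,"wz":0,"hand":0}]'
python3 -m crank '[{"tx":0,"ty":0,"tz":0.003,"wx":0,"wy":0,"wz":0,"hand":0},{"tx":0,"ty":0,"tz":0.006,"wx":0,"wy":0,"wz":0,"hand":0},{"tx":0,"ty":0,"tz":0.006,"wx":0,"wy":0,"wz":0,"hand":0}]'
```

```text
time: 4.8
ee_pos: [0.5567, -0.186, 0.0433]
tcp_rot: [3.141, -0.002, 3.085]
ft_force: [-0.1, 0.3, 0.2]
grip_width: 0.0002
time: 5.0
ee_pos: [0.5577, -0.1863, 0.0368]
tcp_rot: [-3.141, 0.001, 3.085]
ft_force: [0.3, -0.2, 2.5]
grip_width: 0.0003
time: 5.3
ee_pos: [0.5573, -0.1861, 0.0302]
tcp_rot: [3.142, 0.0, 3.085]
ft_force: [-0.4, 0.4, -0.0]
grip_width: 0.0001
```

```bash
python3 -m crank '[{"tx":0,"ty":0,"tz":-0.02,"wx":0,"wy":0,"wz":0,"hand":0},{"tx":0,"ty":0,"tz":-0.045,"wx":0,"wy":0,"wz":0,"hand":0},{"tx":0,"ty":0,"tz":-0.08,"wx":0,"wy":0,"wz":0,"hand":0},{"tx":0,"ty":0,"tz":-0.098,"wx":0,"wy":0,"wz":0,"hand":0},{"tx":0,"ty":0,"tz":-0.098,"wx":0,"wy":0,"wz":0,"hand":0},{"tx":0,"ty":0,"tz":-0.098,"wx":0,"wy":0,"wz":0,"hand":0}]'
python3 - <<'E'
from h import *
c=bot.camera("wrist")
cv2.imwrite("pics/w3.png",c["pixels"][0:300,100:540,::-1])
rel((.4882,-.1816,.09),(.4882,-.1816,.057))
E
```

```text
time: 5.9
ee_pos: [0.5571, -0.1861, 0.1281]
tcp_rot: [3.142, 0.0, 3.085]
ft_force: [0.8, -0.0, -0.4]
grip_width: 0.0001
t 5.95 pos [ 0.5569 -0.186   0.1275] rot [ 3.141e+00 -1.000e-03  3.085e+00] F [0.5 0.  0.5] w 0.0001 q [-0.43  0.56  1.76  0.    0.82 -1.95]
(0.4882, -0.1816, 0.09) -> [0.0688 0.0005 0.0376] w [ 0.03 -0.05  0.18]
(0.4882, -0.1816, 0.057) -> [0.0688 0.0005 0.0706] w [ 0.03 -0.05  0.18]
```

View pics/w3.png

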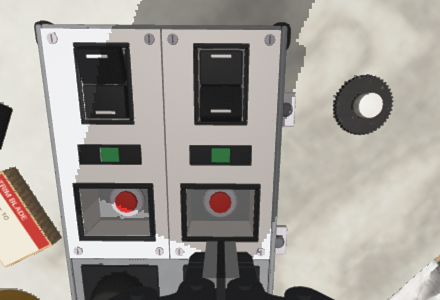

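The flag at (220,154) is now green and the button is down. Next I press the back wing to switch the rocker on.

```bash
python3 -m crank '[{"tx":0.035,"ty":0,"tz":0,"wx":0,"wy":0,"wz":0,"hand":0},{"tx":0.069,"ty":0,"tz":0.015,"wx":0,"wy":0,"wz":0,"hand":0},{"tx":0.069,"ty":0,"tz":0.04,"wx":0,"wy":0,"wz":0,"hand":0},{"tx":0.069,"ty":0,"tz":0.052,"wx":0,"wy":0,"wz":0,"hand":0},{"tx":0.069,"ty":0,"tz":0.058,"wx":0,"wy":0,"wz":0,"hand":0},{"tx":0.069,"ty":0,"tz":0.063,"wx":0,"wy":0,"wz":0,"hand":0},{"tx":0.069,"ty":0,"tz":0.067,"wx":0,"wy":0,"wz":0,"hand":0}]'
python3 -m crank '[{"tx":0,"ty":0,"tz":0.002,"wx":0,"wy":0,"wz":0,"hand":0},{"tx":0,"ty":0,"tz":0.004,"wx":0,"wy":0,"wz":0,"hand":0},{"tx":0,"ty":0,"tz":0.004,"wx":0,"wy":0,"wz":0,"hand":0}]'
python3 -m crank '[{"tx":0,"ty":0,"tz":-0.02,"wx":0,"wy":0,"wz":0,"hand":0},{"tx":0,"ty":0,"tz":-0.05,"wx":0,"wy":0,"wz":0,"hand":0},{"tx":-0.035,"ty":0,"tz":-0.07,"wx":0,"wy":0,"wz":0,"hand":0},{"tx":-0.069,"ty":0,"tz":-0.071,"wx":0,"wy":0,"wz":0,"hand":0},{"tx":-0.069,"ty":0,"tz":-0.071,"wx":0,"wy":0,"wz":0,"hand":0},{"tx":-0.069,"ty":0,"tz":-0.071,"wx":0,"wy":0,"wz":0,"hand":0}]'
python3 - <<'E'
from h import *
c=bot.camera("wrist")
cv2.imwrite("pics/w4.png",cv2.resize(c["pixels"][20:270,120:400,::-1],None,fx=2.2,fy=2.2,interpolation=2))
rel()
E
```

```text
time: 6.65
ee_pos: [0.4894, -0.1825, 0.0613]
tcp_rot: [-3.141, 0.002, 3.085]
ft_force: [1.6, -0.4, 1.8]
grip_width: -0.0001
time: 6.95
ee_pos: [0.4884, -0.1822, 0.0573]
tcp_rot: [3.142, 0.0, 3.085]
ft_force: [0.8, -1.0, 0.3]
grip_width: 0.0001
time: 7.55
ee_pos: [0.5572, -0.1859, 0.1281]
tcp_rot: [3.141, -0.0, 3.085]
ft_force: [-0.8, 0.0, 0.5]
grip_width: 0.0
t 7.6 pos [ 0.5566 -0.1859  0.1279] rot [ 3.141e+00 -1.000e-03  3.085e+00] F [-0.4 -0.9  0.5] w 0.0002 q [-0.43  0.56  1.76  0.    0.82 -1.95]
```

View pics/w4.png

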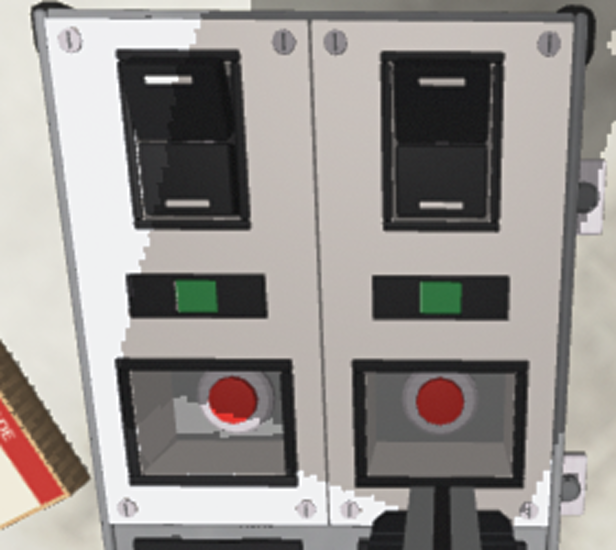

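Both rockers now stand alike, with the same bar positions at (440,82)/(440,205) and (167,79)/(187,203). Both flags are green and the tool is clear at z = 0.128.

```bash
python3 -c "
from bench import bot
print(bot.close_job())"
```

```text
the job is handed in; nothing more can be done
None
```

The tripped circuit, the left one on the +y side, is reset, and I handed the job in at about 7.6 s on the robot's clock. With shut fingertips I switched its rocker off, pressed the button down in the well until it latched, and switched the same rocker on again.

- **Presses:** each one showed about 2 N of resistance, which fell to about zero at the expected depth. The rocker presses ended at z = 0.057 m and the button press at 0.030 m.
- **Last picture:** both flags are green and both rockers stand in the same position, on. The fingertips were clear of the box at z = 0.128 m.
- **Loose things:** I moved only above the box and saw no sign of contact, but took no final overall picture to confirm every loose thing is where it was.
- **Refused commands:** the first few move commands were rejected before the robot moved, because every row needs all seven values. No check failed or disagreed.

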